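# Clear the jammed eyedrop dispenser

### The job

The closed pillbox has dropped into one of the two sloping eyedrop-bottle dispensers and is stuck behind its cross bar, holding back two bottles. Lift the pillbox out so that the bottles roll down to the stop, and set it gently, lid up, in the middle of the white saucer; then take the front bottle from that dispenser's stop and lay it gently in the square steel tray, so that the last bottle rolls down to the stop. Leave all the other things where they are.

Things in the scene. Friction and masses are not known exactly. Their poses are not given: they have to be found in the camera images.
- dispenser: the jammed dispenser, fixed: light grey chute sloping 30 degrees, low end at the robot's side, on a grey foot 200 x 90 mm. Origin: centre of the foot on the cart top; x level, uphill (away from the low end), y across, z up. Floor starts at (x,z)=(-90,45) mm at the stop and rises 210 mm along the slope. Channel 58 mm wide; side walls 4 mm thick, 10 mm high; stop wall 20 mm high
- dispenser_stop (a point): where the centre of a bottle lies when it rests on the chute floor against the stop wall of the jammed dispenser (12 mm above the floor, 12 mm from the stop); axes as the dispenser's
- dispenser_bar (a point): centre of the steel cross bar of the jammed dispenser, 6 x 6 mm, 74 mm long, 70 to 76 mm up the slope from the stop, 28 mm clear below it (bottles roll under, the pillbox cannot), on 4 mm thick posts just outside the walls; axes as the dispenser's
- dispenser_deck (a point): middle of the lower front edge of the deck that overhangs the upper chute of the jammed dispenser, straight above the pillbox's uphill edge. Deck and the white drawer on it are 86 mm wide and reach from here 112 mm uphill and 85 mm up. They leave no room for an upright gripper at the pillbox: it must lean towards the low end, square to the slope (30 degrees) or more; axes as the dispenser's
- dispenser_other: the other dispenser, same make and axes, fixed, with one bottle already at its stop; nothing to do there
- pillbox: closed white pillbox with rounded edges and a grey seam, 46 (own x) x 36 (own y) x 36 mm (own z, lid up); it stays shut. Origin: centre of its underside. Lies on the chute floor, tilted with it, long side along the slope, against the uphill side of the cross bar; its own x points up the slope, its z square to the chute floor. The two 46 mm long side faces (36 mm apart) stand clear above the 10 mm chute walls. About 50 g
- bottle_1: front capped eyedrop bottle, 24 mm diameter and 54 mm long, cap as wide as the body, white with grey cap. Origin at its centre; its long axis is its own y, lying level across the chute. Starts just uphill of the pillbox, rolls freely. At the stop its ends can be gripped (54 mm apart) above the chute walls. About 25 g
- bottle_2: the second bottle, same as bottle_1, just uphill of it
- bottle_other: the same kind of bottle, lying at the stop of the other dispenser; origin at its centre. A bystander, to be left alone
- saucer: white ceramic saucer 150 mm across, 18 mm high at the rim, loose; its flat middle is 5 mm above the cart top. Origin: centre of its underside, z up
- tray: square steel tray 180 x 180 x 22 mm, fixed, walls and floor 3 mm thick, open on top. Origin: centre of its underside; x and y along its sides. A small standing bottle occupies the corner at about (+55,+55) mm
- dropper_tray: capped eyedrop bottle like bottle_1 but standing upright, cap up, 24 mm across and 54 mm tall; origin at the centre of its underside. A bystander, to be left alone; it stands in a corner of the tray
- dropper_saucer: capped eyedrop bottle like bottle_1 but standing upright, cap up, 24 mm across and 54 mm tall; origin at the centre of its underside. A bystander, to be left alone; it stands on the cart about 115 mm from the saucer's centre
- glasses_case: black glasses case 60 x 150 x 34 mm lying between the robot and the dispensers; origin centre of underside, long along y; bystander
- mug: blue ceramic mug 80 mm across, 90 mm tall, origin centre of underside; bystander
- ointment_jar: closed jar 52 mm across, 50 mm tall, origin centre of underside; bystander
- carousel_rim (a point): a point near the edge of a white rotating carousel (170 mm across, about 110 mm tall with bottles and a knob on top); bystander, not to be turned
Not all that is in view belongs to the job. What is shaped like the pillbox but pink or red is not meant.

How it is judged:
By the outcome, as a careful person would: the job done as asked, in the order asked, and still so for the second after the job is handed in, with the robot touching nothing.
It also fails if it takes over 70 s, if anything falls off the work surface, if the arm or the gripper's body presses on something with over 40 N, if the wrist force passes 120 N, or if a joint passes its speed limit or range.

### The arm

A 6-joint arm with a two-finger parallel gripper is mounted at the origin on the work surface. World frame = base frame: x ahead of the robot, y to its left, z up, the work surface at z = 0. Lengths are in mm, angles in degrees, forces in N, time in s.
With the tool pointing down it reaches from about 275 to 825 mm from the base axis. Payload 5.2 kg.
Tool frame: the origin (TCP) lies on the centre line of the jaws, within the pads' length; the fingertips stand r.finger_overhang ahead of it and the grasp point (between the pads) lies 3 mm ahead of it (r.finger_overhang is the distance from the TCP to the fingertips, in mm); z points along the fingers, y is the line along which they close (so a half turn about z gives the same grasp; the last joint's range is limited). The gripper opens to 93 mm and grips with 3 to 60 N. Pads are 15 mm wide; open, the fingers measure 128 mm over their backs; the gripper's body (75 mm by 188 mm) begins 65 mm behind the grasp point.
Start: joints at [51.635, 14.817, 87.949, -0, 77.235, -11.62], TCP at [247.497, 491.172, 240.653] pointing down, gripper open.
Joint ranges: [-179.93, 179.93], [-52.35, 119.4], [10.71, 147.94], [-69.91, 249.91], [12.55, 155.21], [-178.61, 178.61]. Speed limits (degrees/s): [147.25, 147.25, 180, 180, 180, 180].

### API

Orientations are given as [roll, pitch, yaw] about the fixed x, y, z axes, in that order (R = Rz(yaw) Ry(pitch) Rx(roll)).
In Python, from bench import r gives the robot as it stands.
- The arm moves only by the tool play_rows, never from a script. Its arguments are lists of equal length, an entry for each row: "jaw": the opening, from -1 (shut) to 1 (fully open); "translation": the shift along the world's x, y, z in mm, a list of three; "rotation": the turn, a rotation vector about the world's x, y, z in degrees, a list of three. In form: {"jaw": [jaw, ...], "translation": [[tx, ty, tz], ...], "rotation": [[ax, ay, az], ...]}. A call has exactly 5 rows; each row is the pose to reach, as a shift and turn from the pose commanded when the call began; what a row does not reach only later rows make up. A row lasts 1/8 s, in which the tool goes at most 62.5 mm and 10.7 degrees, less where a joint would pass 70% of its speed; a pose out of reach is approached as far as the arm can. A call with a gripper value outside its range is refused whole. The fingers move at their own pace and stop on an object; "force" is the grip in N (left out, the last holds). Time passes only in rows, so rows that repeat a pose let the fingers close, or fill a call up. It gives the time, the measured TCP pose, the force, the opening and the grip force at its end, in the units of the state.
- r.sense(): the state, without advancing time (a new reading comes with each control period).
- r.camera(name): name is "scene" or "top" or "wrist"; returns (picture, depth): 384x512x3 uint8, red, green, blue; 384x512 float32, mm along the optical axis (not along the pixel's ray), 0 where there is no reading.
- r.camera_model(name): a dict with "fovy" (degrees; the focal length in pixels is half the picture's height over the tangent of half this angle, whatever the lens; pixels are square), "cx", "cy" (the principal point, pixels), "R" (3x3) and "t" (3): a world point X has camera coordinates R X + t; the wrist camera has in their place "tool_from_camera" (4x4, takes a point from camera to tool coordinates, whose origin is the TCP and whose axes are the flange's). Camera axes: x right, y down, z forward; pixel columns grow to the right and rows downward; lengths in mm; the calibration is good to about 2 mm. A picture is of the moment at which its call begins: read the wrist's pose just before it. camera_model takes no time and is no camera call.
- r.close_job(): hands the job in; it is judged then, once.
The state is a dict: "time_s": time; "joint_positions": joint angles; "qvel": joint speeds; "joint_efforts": joint torques, N m; "eef_pos": TCP position; "eef_rot": TCP orientation; "contact_force": force on the tool from outside, world axes, zero at the start; "torque": the same for the moment, N m; "width": opening from 0.0 (shut) to 1.0 (fully open); "gripper_force": force on a finger pad.
Only numpy, scipy, OpenCV 4.12 (cv2) and the standard library are available. Lean on these libraries where they do the work, as an engineer would, in place of code of your own. Each camera call takes 0.05 s, during which the arm holds its last target. There are 200 camera calls.

## Working session

There is one attempt and no reset: what is moved stays moved. The work goes in short steps, Python scripts to look and compute and a tool call to move; the robot and the scene stay as the last step left them, time stands still between calls to the robot, and variables do not carry over. Pictures are saved under pics/ and viewed, at most 10 in all, crops included, and the job is handed in when it is done.

Besides the shell and the picture viewer there is one more tool, called after ">>>" as name(argument=value, ...), one argument or row to a line, values as JSON. play_rows: Moves the arm, as the interface text tells. Its arguments: {"type":"object","properties":{"jaw":{"type":"array"},"translation":{"type":"array"},"rotation":{"type":"array"},"force":{"type":"number"}},"required":["jaw","translation","rotation"]}

```bash
ls; mkdir -p pics; cat > h.py <<'E'
from bench import r
import numpy as np, cv2
def grab(n):
    p,d=r.camera(n); np.savez(f'pics/{n}.npz',p=p,d=d); cv2.imwrite(f'pics/{n}.png',p[:,:,::-1]); return p,d
def w(n,u,v,z=None,d=None,T=None):
    """pixel->world by depth (median 3x3) or at depth d"""
    m=r.camera_model(n); f=192/np.tan(np.radians(m['fovy']/2))
    ray=np.array([(u-m['cx'])/f,(v-m['cy'])/f,1])
    if d is None: 
        D=np.load(f'pics/{n}.npz')['d']; a=D[int(v)-1:int(v)+2,int(u)-1:int(u)+2]; d=np.median(a[a>0]) if (a>0).any() else 0
    if n=='wrist':
        M=m['tool_from_camera']; M=np.array(M); q=M[:3,:3]@(ray*d)+M[:3,3]; return T[0]@q+T[1]
    R=np.array(m['R']);t=np.array(m['t'])
    if z is not None:
        o=-R.T@t; dr=R.T@ray; return o+dr*(z-o[2])/dr[2]
    return R.T@(ray*d-t)
E
python3 - <<'E'
from h import *
print(r.finger_overhang, r.sense())
for n in('scene','top'): 
    grab(n); m=r.camera_model(n); print(n,m)
print(r.camera_model('wrist'))
a=cv2.imread('pics/scene.png');b=cv2.imread('pics/top.png')
cv2.imwrite('pics/s1.png',cv2.resize(a,(800,600),interpolation=cv2.INTER_CUBIC));cv2.imwrite('pics/t1.png',cv2.resize(b,(800,600),interpolation=cv2.INTER_CUBIC))
E
```

```text
pics
22.0 {'time_s': 0.0, 'joint_positions': array([ 5.16337147e+01,  1.48576490e+01,  8.80113826e+01,  7.52210074e-04,
        7.72345149e+01, -1.16199115e+01]), 'qvel': array([-0.02616736,  0.07973651,  0.0069803 ,  0.1583599 , -0.02358824,
        0.00741146]), 'joint_efforts': array([-1.00126820e-04, -4.37318838e+01, -2.83995509e+01,  7.18653202e-02,
        4.14594705e-02, -1.62989872e-04]), 'eef_pos': array([247.17689579, 490.75601244, 239.83066798]), 'eef_rot': array([-1.79898723e+02, -2.15744427e-02,  1.53253440e+02]), 'contact_force': array([0.37216325, 0.05601793, 0.20132438]), 'torque': array([ 0.05924286,  0.06806725, -0.04402492]), 'gripper_force': 0.0, 'width': 1.0028476249961542}
scene {'fovy': 56.559337097717496, 'cx': 257.92533831169015, 'cy': 187.5524248262576, 'R': array([[-0.99830402, -0.0571848 ,  0.01090834],
       [-0.04337787,  0.60571393, -0.79449921],
       [ 0.03882595, -0.79362493, -0.60716721]]), 't': array([552.53739794, 127.90750722, 939.42605442])}
top {'fovy': 49.11616142963075, 'cx': 250.80437829260464, 'cy': 192.46362979276097, 'R': array([[ 0.02519664, -0.99965987, -0.00672836],
       [-0.99685571, -0.02461903, -0.0753166 ],
       [ 0.07512534,  0.00860493, -0.99713697]]), 't': array([  -4.42672657,  562.85079069, 1393.09482798])}
{'fovy': 62.549951846381084, 'cx': 252.5239439016613, 'cy': 187.38221298459135, 'tool_from_camera': array([[-1.14156310e-03, -9.61181460e-01, -2.75914656e-01,
         7.68027066e+01],
       [ 9.99998474e-01, -7.32418416e-04, -1.58590471e-03,
         3.17314664e-01],
       [ 1.32225723e-03, -2.75916045e-01,  9.61180830e-01,
        -1.42738441e+02],
       [ 0.00000000e+00,  0.00000000e+00,  0.00000000e+00,
         1.00000000e+00]])}
```

View pics/s1.png

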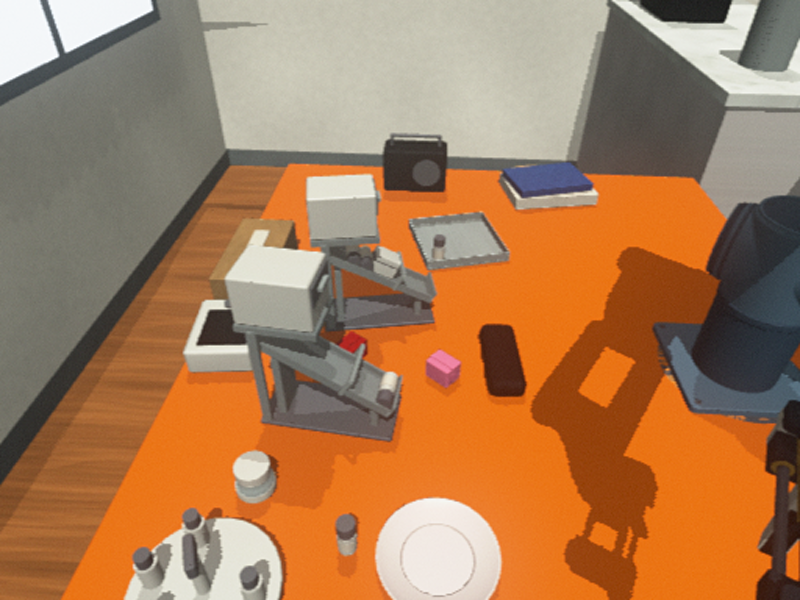

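View pics/t1.png

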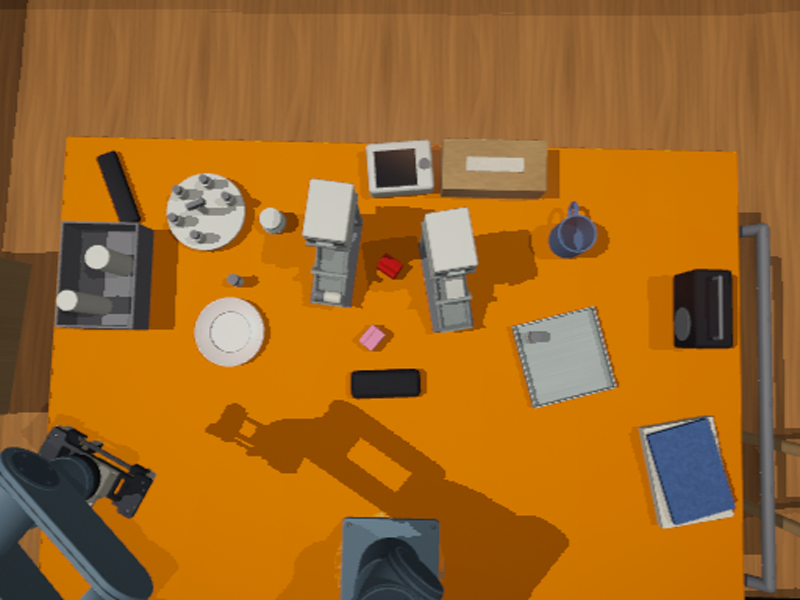

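Candidates: white pillbox in the right-hand dispenser at top (455,287) [scene (388,262)], pink box (372,338), red box (389,266). I'll take the white one, and check it in a close crop.

```bash
python3 - <<'E'
from h import *
a=cv2.imread('pics/top.png')[125:218,262:324];b=cv2.imread('pics/scene.png')[105:215,190:285]
k=dict(interpolation=cv2.INTER_CUBIC)
A=cv2.resize(a,(62*6,93*6),**k);B=cv2.resize(b,(int(95*4.4),int(110*4.4)),**k)
o=np.zeros((558,790,3),np.uint8);o[:,:372]=A;o[:484,372:372+418]=B[:, :418];cv2.imwrite('pics/c1.png',o)
for n,u,v in[('top',147,212),('top',357,213),('top',290,180)]: print(w(n,u,v).round(1))
# saucer: bright pixels top
p=np.load('pics/top.npz');P=p['p'].astype(int)
m=((P.min(2)>150)).astype(np.uint8)
m[:, :110]=0;m[:,180:]=0;m[:180]=0;m[245:]=0
c,_=cv2.findContours(m,0,2);c=max(c,key=cv2.contourArea);e=cv2.minEnclosingCircle(c);print(e, w('top',*e[0],z=16))
E
```

```text
[488.8 361.3   2.9]
[ 503.3 -352.6    0.7]
[ 596.3 -112.1  132. ]
((146.11134338378906, 211.93319702148438), 22.084415435791016) [488.63876774 360.9555874   16.        ]
```

View pics/c1.png

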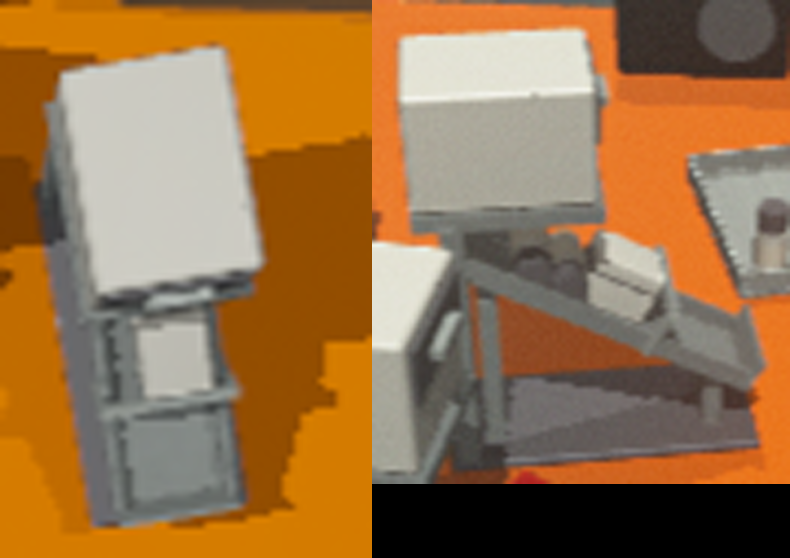

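White closed pillbox confirmed (crop (175,357)), two bottles behind it; dispenser yaw ≈ 11°. Moving to a leaning look pose above it.

>>> play_rows(
  jaw=[1, 1, 1, 1, 1],
  translation=[
    [20, -45, 20],
    [44, -100, 40],
    [66, -155, 50],
    [88, -205, 50],
    [110, -255, 50],
  ],
  rotation=[
    [0, 0, 8],
    [0, 0, 16],
    [0, 0, 24],
    [0, 0, 32],
    [0, 0, 37.8],
  ],
)

```text
time_s: 0.72
eef_pos: [357.8, 234.5, 290.7]
eef_rot: [180.0, 0.0, -168.7]
contact_force: [0.5, -0.1, -0.0]
width: 0.998
gripper_force: 0.0
```

>>> play_rows(
  jaw=[1, 1, 1, 1, 1],
  translation=[
    [22, -52, 0],
    [44, -104, 0],
    [66, -156, 0],
    [88, -208, 0],
    [110, -258, 0],
  ],
  rotation=[
    [1.1, -5.9, 0],
    [2.3, -11.8, 0],
    [3.4, -17.7, 0],
    [4.6, -23.6, 0],
    [5.7, -29.45, 0],
  ],
)

```text
time_s: 1.35
eef_pos: [467.6, -23.5, 291.1]
eef_rot: [-179.8, 30.2, -168.9]
contact_force: [1.2, 0.7, -0.2]
width: 1.002
gripper_force: 0.0
```

>>> play_rows(
  jaw=[1, 1, 1, 1, 1],
  translation=[
    [20, -45, -20],
    [35, -80, -30],
    [48, -105, -40],
    [48, -105, -40],
    [48, -105, -40],
  ],
  rotation=[
    [0, 0, 0],
    [0, 0, 0],
    [0, 0, 0],
    [0, 0, 0],
    [0, 0, 0],
  ],
)

```text
time_s: 1.98
eef_pos: [515.0, -126.0, 250.4]
eef_rot: [180.0, 30.0, -169.0]
contact_force: [0.4, -0.3, 0.1]
width: 0.998
gripper_force: 0.0
```

```bash
cat >> h.py <<'E'
from scipy.spatial.transform import Rotation as Ro
def pose():
    s=r.sense(); return Ro.from_euler('xyz',s['eef_rot'],degrees=True).as_matrix(),np.array(s['eef_pos'])
E
python3 - <<'E'
from h import *
T=pose(); np.savez('pics/T.npz',R=T[0],t=T[1]); print(r.sense()); grab('wrist')
cv2.imwrite('pics/w1.png',cv2.resize(cv2.imread('pics/wrist.png'),(800,600),interpolation=cv2.INTER_CUBIC))
E
```

```text
{'time_s': 1.975, 'joint_positions': array([ -41.61175136,   -1.37276096,  112.06008927,   29.44677254,
         53.9055099 , -157.03814777]), 'qvel': array([ 0.8180676 , -1.03277485,  0.01688711,  0.05798169, -0.23793145,
       -0.11569741]), 'joint_efforts': array([-5.74406963e-01, -2.60845685e+01, -2.85693240e+01,  2.00726621e+00,
       -1.15749355e+00, -1.59584521e-02]), 'eef_pos': array([ 514.98940181, -125.99319879,  250.38598372]), 'eef_rot': array([ 179.97658785,   29.95661263, -168.95246831]), 'contact_force': array([ 0.44740783, -0.2657037 ,  0.12496796]), 'torque': array([ 0.04145039,  0.27644177, -0.01979967]), 'gripper_force': 0.0, 'width': 0.9979502243662305}
```

View pics/w1.png

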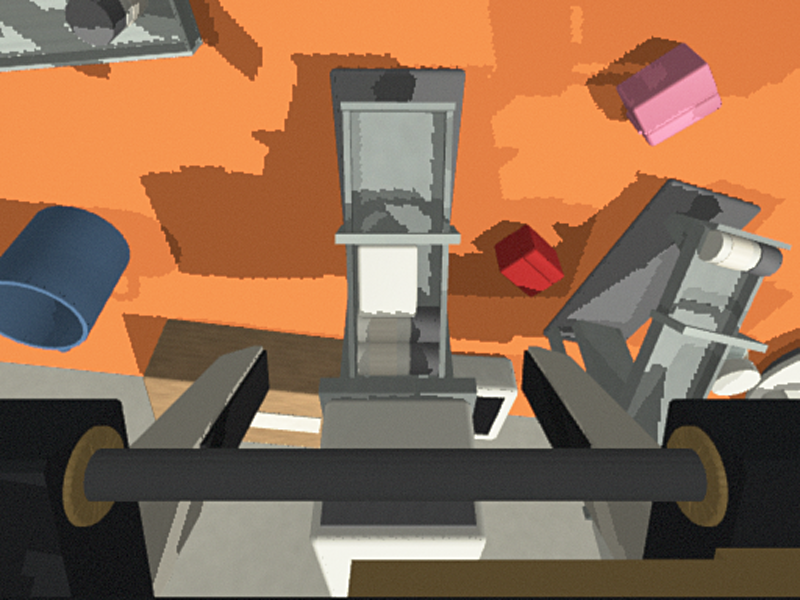

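Wrist view: bar at row 238 (cols 335–460), pillbox top at cols 358–418, rows 246–315 and the two bottles behind it; stop wall at row 105 (cols 341–452). Pillbox lies left of channel centre.

```bash
python3 - <<'E'
from h import *
t=np.load('pics/T.npz');T=(t['R'],t['t']); k=.64
f=lambda u,v:w('wrist',u*k,v*k,T=T)
for n,u,v in[('bar L',342,238),('bar R',453,238),('bar mid',397,238),('stopL',346,106),('stopR',448,106),('box c',388,285),('box TL',364,252),('box TR',413,252),('box BL',364,309),('box BR',413,309),('floor a',390,140),('floor b',380,175),('deck',397,382),('deckL',325,382),('deckR',470,382),('bot',385,360)]: print(n,f(u,v).round(1))
# edges: profile across the box
D=np.load('pics/wrist.npz'); P=D['p'].astype(int).sum(2)//3
print(P[178,220:275],D['d'][178,220:275].astype(int)); print(P[150:215,248],D['d'][150:215,248].astype(int))
E
```

```text
bar L [ 568.7 -147.2  109.6]
bar R [556.1 -82.9 109.7]
bar mid [ 562.5 -115.3  109.6]
stopL [ 511.9 -155.2   60.2]
stopR [500.5 -97.6  60.6]
box c [ 586.3 -116.2  125.6]
box TL [ 572.  -133.3  115.4]
box TR [ 566.8 -104.8  115. ]
box BL [ 602.4 -128.   132.9]
box BR [596.8 -98.6 132.7]
floor a [ 532.7 -125.6   51.6]
floor b [ 552.1 -128.3   62.2]
deck [ 604.5 -107.2  181.6]
deckL [ 611.8 -146.2  181.9]
deckR [597.  -67.6 181.5]
bot [ 638.9 -108.3  142. ]
[162 121 108 106 110 109  71  77  88 150 195 229 237 236 236 236 238 237
 237 238 238 236 237 237 237 236 237 238 237 238 238 237 237 238 237 238
 238 239 238 238 238 238 239 240 238 237 227 147 142 145 146 145 149 149
  90] [470 469 322 323 323 324 329 332 333 297 295 295 295 295 296 296 296 297
 296 295 295 295 296 296 296 296 295 296 296 297 296 296 295 297 296 297
 296 296 296 297 297 296 296 295 294 297 297 333 333 333 333 334 333 334
 334]
[194 190 190 189 188 184 147 154 195 229 238 237 237 236 235 237 237 237
 237 238 237 237 237 237 238 237 238 238 237 237 237 237 237 238 238 238
 237 238 239 237 238 238 238 238 238 238 239 238 242 238 163 155 148 116
 132 130 128 126 130 132 130 131 128 130 128] [290 290 291 292 291 292 292 292 291 290 292 291 293 292 292 292 292 292
 293 293 294 296 295 294 295 295 296 295 296 295 296 297 298 295 298 297
 298 299 298 299 298 299 299 300 299 300 301 301 300 302 302 303 304 318
 318 317 317 316 317 318 317 318 316 319 318]
```

>>> play_rows(
  jaw=[1, 1, 1, 1, 1],
  translation=[
    [10, 1, -18],
    [20, 2, -37],
    [30, 3, -55],
    [40, 4, -73.5],
    [40, 4, -73.5],
  ],
  rotation=[
    [0, 0, 0],
    [0, 0, 0],
    [0, 0, 0],
    [0, 0, 0],
    [0, 0, 0],
  ],
)

```text
time_s: 2.65
eef_pos: [554.9, -121.0, 176.4]
eef_rot: [179.9, 29.9, -168.9]
contact_force: [0.8, 0.5, 0.6]
width: 0.994
gripper_force: 0.0
```

>>> play_rows(
  jaw=[1, 1, 1, 1, 1],
  translation=[
    [10, 2, -18],
    [18, 4, -33],
    [24, 5, -43],
    [29, 6, -52],
    [29, 6, -52],
  ],
  rotation=[
    [0, 0, 0],
    [0, 0, 0],
    [0, 0, 0],
    [0, 0, 0],
    [0, 0, 0],
  ],
)

```text
time_s: 3.28
eef_pos: [584.4, -116.5, 124.4]
eef_rot: [180.0, 29.9, -168.9]
contact_force: [-0.7, 0.4, -0.4]
width: 1.001
gripper_force: 0.0
```

```bash
python3 - <<'E'
from h import *
T=pose(); np.savez('pics/T.npz',R=T[0],t=T[1]); print(T[1],r.sense()['contact_force']); grab('wrist')
cv2.imwrite('pics/w2.png',cv2.resize(cv2.imread('pics/wrist.png'),(800,600),interpolation=cv2.INTER_CUBIC))
E
```

```text
[ 584.41057347 -116.47211492  124.43688379] [-0.65590612  0.39676211 -0.38242682]
```

View pics/w2.png

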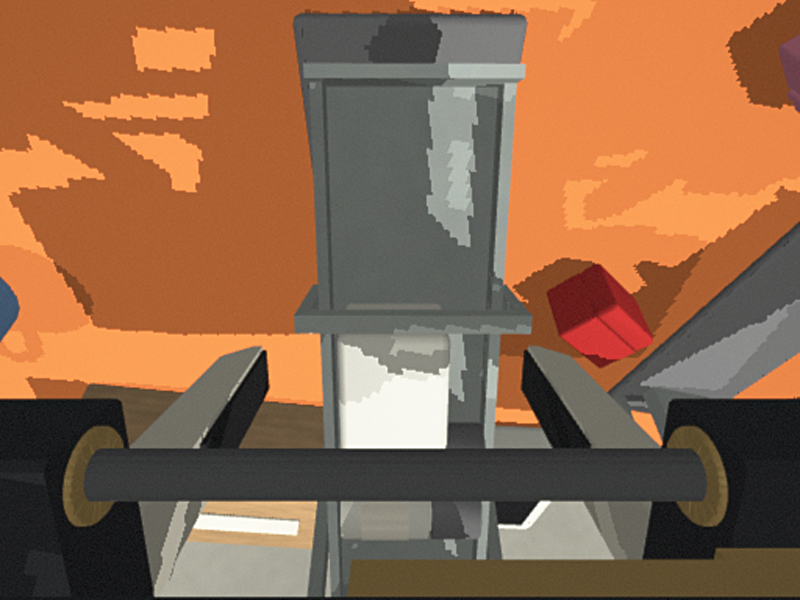

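Fingers (cols 268/523) straddle the box (340–448) evenly, clear of bar and walls. Closing.

>>> play_rows(
  jaw=[-0.1, -0.1, -0.3, -0.4, -0.5],
  translation=[
    [0, 0, 0],
    [0, 0, 0],
    [0, 0, 0],
    [0, 0, 0],
    [0, 0, 0],
  ],
  rotation=[
    [0, 0, 0],
    [0, 0, 0],
    [0, 0, 0],
    [0, 0, 0],
    [0, 0, 0],
  ],
  force=15,
)

```text
time_s: 3.95
eef_pos: [584.5, -116.9, 125.2]
eef_rot: [-179.9, 30.0, -168.9]
contact_force: [-0.7, 0.0, -0.4]
width: 0.511
gripper_force: 0.0
```

>>> play_rows(
  jaw=[-0.6, -0.6, -0.6, -0.6, -0.6],
  translation=[
    [0, 0, 0],
    [0, 0, 0],
    [0, 0, 0],
    [0, 0, 0],
    [0, 0, 0],
  ],
  rotation=[
    [0, 0, 0],
    [0, 0, 0],
    [0, 0, 0],
    [0, 0, 0],
    [0, 0, 0],
  ],
)

```text
time_s: 4.58
eef_pos: [584.5, -116.8, 125.2]
eef_rot: [-179.9, 30.0, -168.9]
contact_force: [-0.1, 0.4, 1.2]
width: 0.381
gripper_force: 15.0
```

>>> play_rows(
  jaw=[-0.7, -0.7, -0.7, -0.7, -0.7],
  translation=[
    [-5, -1, 8.7],
    [-12.5, -2.4, 21.7],
    [-20, -3.8, 34.6],
    [-29.5, -5.7, 52],
    [-39, -7.6, 69],
  ],
  rotation=[
    [0, 0, 0],
    [0, 0, 0],
    [0, 0, 0],
    [0, 0, 0],
    [0, 0, 0],
  ],
)

```text
time_s: 5.2
eef_pos: [544.4, -124.5, 195.2]
eef_rot: [-179.9, 30.0, -168.9]
contact_force: [-0.4, -0.6, -0.4]
width: 0.381
gripper_force: 15.0
```

>>> play_rows(
  jaw=[-0.7, -0.7, -0.7, -0.7, -0.7],
  translation=[
    [-15, -3, 26],
    [-30, -6, 52],
    [-45, -9, 70],
    [-45, -9, 70],
    [-45, -9, 70],
  ],
  rotation=[
    [0, 0, 0],
    [0, 0, 0],
    [0, 0, 0],
    [0, 0, 0],
    [0, 0, 0],
  ],
)

```text
time_s: 5.82
eef_pos: [500.1, -133.3, 263.8]
eef_rot: [-180.0, 30.0, -169.0]
contact_force: [0.0, -0.9, -0.8]
width: 0.386
gripper_force: 15.0
```

```bash
python3 - <<'E'
from h import *
T=pose(); np.savez('pics/T.npz',R=T[0],t=T[1]); s=r.sense(); print(T[1],s['contact_force'],s['width'],s['joint_positions']); grab('wrist')
cv2.imwrite('pics/w3.png',cv2.resize(cv2.imread('pics/wrist.png'),(800,600),interpolation=cv2.INTER_CUBIC))
E
```

```text
[ 500.10283744 -133.32000495  263.75827586] [ 0.03812854 -0.91702285 -0.756441  ] 0.3860726343793217 [ -44.05025356   -3.3542279   111.92130998   29.27107038   56.80235993
 -158.18126157]
```

View pics/w3.png

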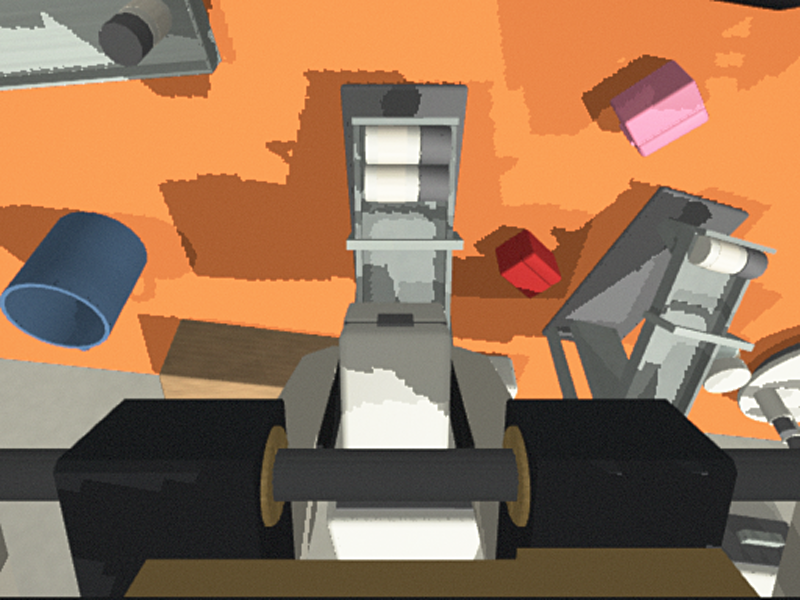

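Both bottles now lie at the stop (front (408,146), second (405,184)); the box is held squarely. Carrying it upright to the saucer.

>>> play_rows(
  jaw=[-0.7, -0.7, -0.7, -0.7, -0.7],
  translation=[
    [-20, 20, 0],
    [-40, 60, 0],
    [-50, 100, 0],
    [-50, 150, 0],
    [-50, 200, 0],
  ],
  rotation=[
    [-1.1, 5.9, 0],
    [-2.3, 11.8, 0],
    [-3.4, 17.7, 0],
    [-4.6, 23.6, 0],
    [-5.7, 29.45, 0],
  ],
)

```text
time_s: 6.5
eef_pos: [450.4, 68.4, 263.6]
eef_rot: [-179.9, -0.2, -168.9]
contact_force: [1.8, -0.7, -0.0]
width: 0.387
gripper_force: 15.0
```

>>> play_rows(
  jaw=[-0.7, -0.7, -0.7, -0.7, -0.7],
  translation=[
    [4, 40, 0],
    [8, 80, 0],
    [12, 120, 0],
    [16, 160, 0],
    [20, 200, 0],
  ],
  rotation=[
    [0, 0, 0],
    [0, 0, 0],
    [0, 0, 0],
    [0, 0, 0],
    [0, 0, 0],
  ],
)

```text
time_s: 7.12
eef_pos: [470.1, 268.4, 262.6]
eef_rot: [-180.0, -0.1, -168.9]
contact_force: [-0.0, -0.2, -0.7]
width: 0.387
gripper_force: 15.0
```

>>> play_rows(
  jaw=[-0.7, -0.7, -0.7, -0.7, -0.7],
  translation=[
    [5, 30, -15],
    [10, 60, -40],
    [18, 94, -80],
    [18, 94, -110],
    [18, 94, -110],
  ],
  rotation=[
    [0, 0, 0],
    [0, 0, 0],
    [0, 0, 0],
    [0, 0, 0],
    [0, 0, 0],
  ],
)

```text
time_s: 7.75
eef_pos: [486.0, 360.3, 149.9]
eef_rot: [-179.9, -0.5, -168.9]
contact_force: [0.6, 0.2, 0.3]
width: 0.387
gripper_force: 15.0
```

```bash
python3 - <<'E'
from h import *
T=pose(); np.savez('pics/T.npz',R=T[0],t=T[1]); s=r.sense(); print(T[1],s['eef_rot'],s['contact_force'],s['width'],s['joint_positions']); grab('wrist')
cv2.imwrite('pics/w4.png',cv2.resize(cv2.imread('pics/wrist.png'),(800,600),interpolation=cv2.INTER_CUBIC))
E
```

```text
[485.97506333 360.29300481 149.86121476] [-179.87518167   -0.4757148  -168.86722854] [0.56973507 0.15922519 0.34872335] 0.386728219825895 [ 2.59983924e+01  2.47380254e+01  8.68000983e+01  1.50406495e-03
  6.89536912e+01 -7.51354434e+01]
```

View pics/w4.png

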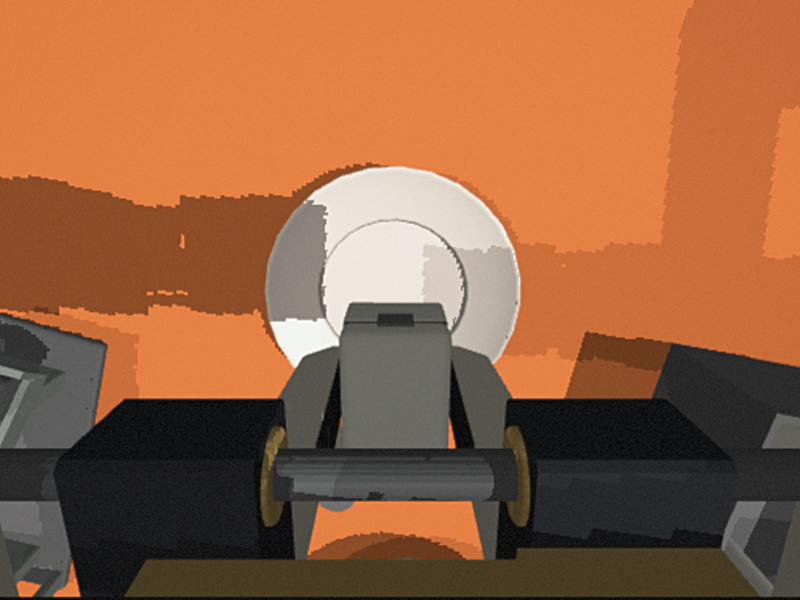

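Saucer rim spans cols 265–520, top row 166; flat middle cols 320–466, top row 218. Computing the offset.

```bash
python3 - <<'E'
from h import *
from scipy.optimize import least_squares
t=np.load('pics/T.npz');T=(t['R'],t['t']);k=.64
def pz(u,v,z):
    a=w('wrist',u*k,v*k,d=1,T=T);b=w('wrist',u*k,v*k,d=2,T=T);return (a+(b-a)*(z-a[2])/(b-a)[2])[:2]
for z,pts in((18,[(265,290),(520,290),(393,166),(322,186),(470,190),(281,345)]),(5,[(320,287),(466,287),(393,218),(343,236),(445,239)])):
    q=np.array([pz(*p,z) for p in pts]);s=least_squares(lambda c:np.hypot(*(q-c[:2]).T)-c[2],[488,361,50]);print(s.x.round(1),s.fun.round(1))
E
```

```text
[489.2 359.5  73.5] [ 0.4 -0.  -0.4 -0.   0.3 -0.3]
[489.6 359.5  44.2] [-0.1  0.1 -0.2  0.3 -0. ]
```

>>> play_rows(
  jaw=[-0.7, -0.7, -0.7, -0.7, -0.7],
  translation=[
    [1, -0.5, -25],
    [1, -0.5, -55],
    [1, -0.5, -85],
    [1, -0.5, -105],
    [1, -0.5, -105],
  ],
  rotation=[
    [0, 0, 0],
    [0, 0, 0],
    [0, 0, 0],
    [0, 0, 0],
    [0, 0, 0],
  ],
)

```text
time_s: 8.43
eef_pos: [489.5, 359.7, 49.2]
eef_rot: [-180.0, -0.1, -169.0]
contact_force: [0.1, 0.0, 1.1]
width: 0.388
gripper_force: 15.0
```

>>> play_rows(
  jaw=[-0.7, -0.7, -0.7, -0.7, -0.7],
  translation=[
    [0, 0, -1],
    [0, 0, -2],
    [0, 0, -3],
    [0, 0, -4],
    [0, 0, -5],
  ],
  rotation=[
    [0, 0, 0],
    [0, 0, 0],
    [0, 0, 0],
    [0, 0, 0],
    [0, 0, 0],
  ],
)

```text
time_s: 9.05
eef_pos: [489.5, 360.1, 44.2]
eef_rot: [180.0, 0.0, -168.9]
contact_force: [-0.8, 0.0, -0.3]
width: 0.388
gripper_force: 15.0
```

>>> play_rows(
  jaw=[-0.7, -0.7, -0.7, -0.7, -0.7],
  translation=[
    [0, 0, -0.5],
    [0, 0, -1],
    [0, 0, -1.5],
    [0, 0, -2],
    [0, 0, -2.5],
  ],
  rotation=[
    [0, 0, 0],
    [0, 0, 0],
    [0, 0, 0],
    [0, 0, 0],
    [0, 0, 0],
  ],
)

```text
time_s: 9.68
eef_pos: [489.5, 360.1, 41.6]
eef_rot: [-180.0, 0.0, -168.9]
contact_force: [-0.4, -0.1, 0.1]
width: 0.384
gripper_force: 15.0
```

>>> play_rows(
  jaw=[-0.7, -0.7, -0.7, -0.7, -0.7],
  translation=[
    [0, 0, -0.3],
    [0, 0, -0.6],
    [0, 0, -0.9],
    [0, 0, -0.9],
    [0, 0, -0.9],
  ],
  rotation=[
    [0, 0, 0],
    [0, 0, 0],
    [0, 0, 0],
    [0, 0, 0],
    [0, 0, 0],
  ],
)

```text
time_s: 10.3
eef_pos: [489.5, 360.1, 40.9]
eef_rot: [180.0, 0.0, -168.9]
contact_force: [0.3, -0.1, 1.9]
width: 0.387
gripper_force: 15.0
```

>>> play_rows(
  jaw=[-0.7, -0.7, -0.7, -0.7, -0.7],
  translation=[
    [0, 0, -0.3],
    [0, 0, -0.6],
    [0, 0, -0.6],
    [0, 0, -0.6],
    [0, 0, -0.6],
  ],
  rotation=[
    [0, 0, 0],
    [0, 0, 0],
    [0, 0, 0],
    [0, 0, 0],
    [0, 0, 0],
  ],
)

```text
time_s: 10.92
eef_pos: [489.5, 360.1, 40.9]
eef_rot: [180.0, 0.0, -168.9]
contact_force: [-1.8, -1.2, 6.4]
width: 0.385
gripper_force: 15.0
```

Touch-down felt (6 N); releasing slowly and rising.

>>> play_rows(
  jaw=[-0.22, -0.18, -0.14, -0.05, 0.05],
  translation=[
    [0, 0, 0.3],
    [0, 0, 0.3],
    [0, 0, 0.3],
    [0, 0, 0.3],
    [0, 0, 0.3],
  ],
  rotation=[
    [0, 0, 0],
    [0, 0, 0],
    [0, 0, 0],
    [0, 0, 0],
    [0, 0, 0],
  ],
)

```text
time_s: 11.55
eef_pos: [489.5, 360.0, 40.3]
eef_rot: [-180.0, -0.0, -168.9]
contact_force: [0.0, 0.3, 0.4]
width: 0.513
gripper_force: 0.0
```

>>> play_rows(
  jaw=[0.2, 0.2, 0.2, 0.2, 0.2],
  translation=[
    [0, 0, 0],
    [0, 0, 0],
    [0, 0, 8],
    [0, 0, 25],
    [0, 0, 45],
  ],
  rotation=[
    [0, 0, 0],
    [0, 0, 0],
    [0, 0, 0],
    [0, 0, 0],
    [0, 0, 0],
  ],
)

```text
time_s: 12.18
eef_pos: [489.7, 360.2, 86.9]
eef_rot: [180.0, 0.0, -168.9]
contact_force: [0.0, 0.5, 0.0]
width: 0.598
gripper_force: 0.0
```

>>> play_rows(
  jaw=[0.3, 0.3, 0.3, 0.3, 0.3],
  translation=[
    [0, 0, 30],
    [0, 0, 70],
    [0, -10, 110],
    [-10, -40, 150],
    [-20, -80, 180],
  ],
  rotation=[
    [0, 0, 0],
    [0, 0, 0],
    [0, 0, 0],
    [0, 0, 0],
    [0, 0, 0],
  ],
)

```text
time_s: 12.8
eef_pos: [469.6, 279.9, 268.8]
eef_rot: [180.0, 0.2, -168.9]
contact_force: [-0.6, -0.6, -0.9]
width: 0.653
gripper_force: 0.0
```

```bash
python3 - <<'E'
from h import *
s=r.sense(); print(s['eef_pos'],s['eef_rot'],s['width'])
p,d=r.camera('scene'); cv2.imwrite('pics/s2.png',cv2.resize(p[200:384,150:395,::-1],(799,600),interpolation=cv2.INTER_CUBIC))
# bottle positions predicted (dispenser frame -> world)
o=np.array([605.5,-106.9,0]);c,n=np.cos(np.radians(11.1)),np.sin(np.radians(11.1))
def W(s,h,y=0):
    x=-90+s*.866-h*.5;z=45+s*.5+h*.866;return o+[x*c-y*n,x*n+y*c,z]
print('stop',W(12,12),'TCP h34',W(12,34), 'h36 y-3',W(12,36,-3))
E
```

```text
[469.58079039 279.8802381  268.82743247] [ 179.96841855    0.21931883 -168.86785878] 0.6533346277977922
stop [ 521.49349762 -123.38142051   61.392     ] TCP h34 [ 510.69927832 -125.49916214   80.444     ] h36 y-3 [ 510.29555155 -128.6355621    82.176     ]
```

View pics/s2.png

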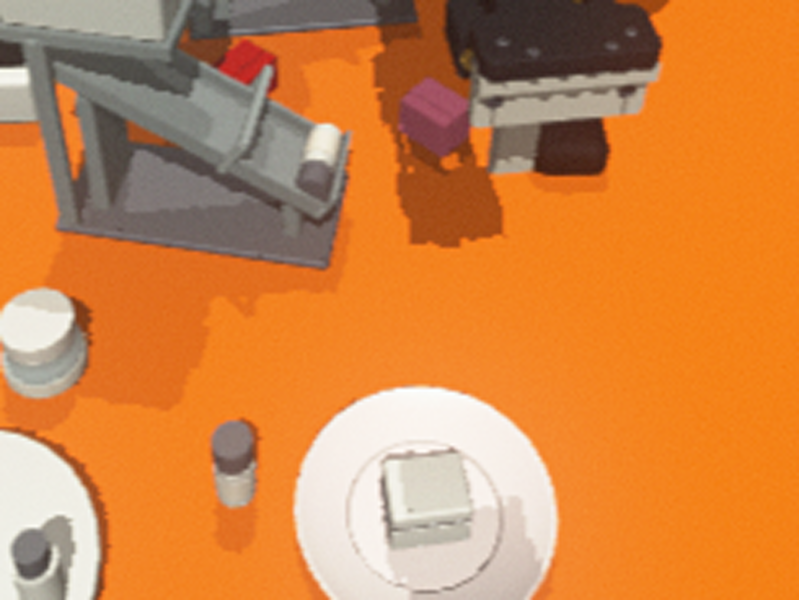

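Pillbox stands upright, lid up, in the middle of the saucer (crop (427,495)). Back to the dispenser for the front bottle.

>>> play_rows(
  jaw=[0.6, 0.6, 0.6, 0.6, 0.6],
  translation=[
    [-4, -40, 0],
    [-8, -80, 0],
    [-12, -120, 0],
    [-16, -160, 0],
    [-20, -200, 0],
  ],
  rotation=[
    [0, 0, 0],
    [0, 0, 0],
    [0, 0, 0],
    [0, 0, 0],
    [0, 0, 0],
  ],
)

```text
time_s: 13.48
eef_pos: [449.3, 78.9, 266.8]
eef_rot: [-180.0, 0.1, -168.9]
contact_force: [1.0, 0.2, 0.2]
width: 0.796
gripper_force: 0.0
```

>>> play_rows(
  jaw=[0.6, 0.6, 0.6, 0.6, 0.6],
  translation=[
    [0, -40, 0],
    [0, -80, -10],
    [5, -130, -30],
    [5, -180, -50],
    [5, -217, -60],
  ],
  rotation=[
    [1.1, -5.9, 0],
    [2.3, -11.8, 0],
    [3.4, -17.7, 0],
    [4.6, -23.6, 0],
    [5.7, -29.45, 0],
  ],
)

```text
time_s: 14.1
eef_pos: [454.7, -132.6, 207.5]
eef_rot: [-179.9, 29.4, -168.8]
contact_force: [0.5, 0.1, -0.7]
width: 0.8
gripper_force: 0.0
```

>>> play_rows(
  jaw=[0.6, 0.6, 0.6, 0.6, 0.6],
  translation=[
    [0, 0, -10],
    [0, 0, -20],
    [0, 0, -20],
    [0, 0, -20],
    [0, 0, -20],
  ],
  rotation=[
    [0, 0, 0],
    [0, 0, 0],
    [0, 0, 0],
    [0, 0, 0],
    [0, 0, 0],
  ],
)

```text
time_s: 14.72
eef_pos: [455.3, -129.9, 187.1]
eef_rot: [179.9, 29.2, -168.7]
contact_force: [0.9, -0.2, 0.5]
width: 0.797
gripper_force: 0.0
```

```bash
python3 - <<'E'
from h import *
T=pose(); np.savez('pics/T.npz',R=T[0],t=T[1]); s=r.sense(); print(T[1],s['eef_rot'],s['width'],s['joint_positions']); grab('wrist')
cv2.imwrite('pics/w5.png',cv2.resize(cv2.imread('pics/wrist.png'),(800,600),interpolation=cv2.INTER_CUBIC))
E
```

```text
[ 455.30660841 -129.88330788  187.05640842] [ 179.88350658   29.16003464 -168.73126454] 0.7970889960852147 [ -48.75323104   -2.40316925  122.7998603    33.84455515   49.43321649
 -170.16000312]
```

View pics/w5.png

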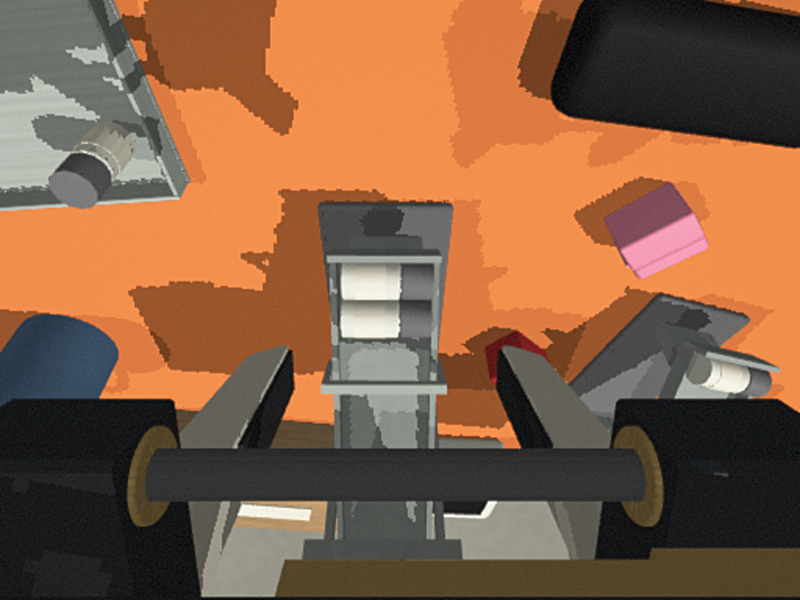

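Front bottle at cols 341–437, rows 263–300; the arm lags a bit here (j6 near its range). Measuring the bottle and moving forward, where j6 relaxes.

```bash
python3 - <<'E'
from h import *
t=np.load('pics/T.npz');T=(t['R'],t['t']);k=.64
for u,v in[(346,281),(389,281),(432,281),(346,319),(430,319),(332,259),(437,259),(384,259),(328,384),(441,384)]: print(u,v,w('wrist',u*k,v*k,T=T).round(1))
E
```

```text
346 281 [ 519.  -145.5   69.1]
389 281 [ 513.9 -121.3   69.3]
432 281 [509.3 -97.   69.1]
346 319 [ 538.4 -142.2   80.7]
430 319 [529.  -93.9  80.6]
332 259 [ 511.4 -155.2   60.5]
437 259 [500.  -96.   60.2]
384 259 [ 505.7 -125.9   60.4]
328 384 [ 568.4 -147.3  106.6]
441 384 [556.2 -81.6 106.1]
```

>>> play_rows(
  jaw=[0.6, 0.6, 0.6, 0.6, 0.6],
  translation=[
    [10, 2, -5],
    [20, 4, -15],
    [30, 6, -25],
    [33, 6, -37],
    [33, 6, -37],
  ],
  rotation=[
    [0, 0, 0],
    [0, 0, 0],
    [0, 0, 0],
    [0, 0, 0],
    [0, 0, 0],
  ],
)

```text
time_s: 15.4
eef_pos: [487.3, -124.1, 148.1]
eef_rot: [179.7, 29.0, -169.0]
contact_force: [0.4, 0.5, -0.2]
width: 0.796
gripper_force: 0.0
```

```bash
python3 - <<'E'
from h import *
s=r.sense(); print(s['eef_pos'],s['eef_rot'],s['joint_positions'])
E
```

```text
[ 487.25958206 -124.10788694  148.08406795] [ 179.67349335   29.0375032  -168.95288069] [ -43.98578849    4.21011285  122.91797835   37.0102579    41.7740069
 -170.79936188]
```

>>> play_rows(
  jaw=[0.6, 0.6, 0.6, 0.6, 0.6],
  translation=[
    [4, -1, 0],
    [8, -2.5, -6],
    [8, -2.5, -13],
    [8, -2.5, -13],
    [8, -2.5, -13],
  ],
  rotation=[
    [-0.8, 4.5, 0],
    [-1.7, 8.9, 0],
    [-1.7, 8.9, 0],
    [-1.7, 8.9, 0],
    [-1.7, 8.9, 0],
  ],
)

```text
time_s: 16.02
eef_pos: [494.9, -127.2, 136.2]
eef_rot: [179.7, 20.1, -169.0]
contact_force: [0.3, -0.3, -0.5]
width: 0.802
gripper_force: 0.0
```

```bash
python3 - <<'E'
from h import *
s=r.sense(); T=pose();print(s['eef_pos'],s['eef_rot'],s['joint_positions'])
G=Ro.from_euler('xyz',[180,20,-168.95],degrees=True).as_matrix()
print('rot needed',Ro.from_matrix(G@T[0].T).as_rotvec(degrees=True).round(2),'shift',(np.array([513.7,-122.9,83.2])-T[1]).round(1))
E
```

```text
[ 494.92372321 -127.16497869  136.17097402] [ 179.71718706   20.081533   -168.99378343] [ -37.53130498    8.1487088   116.31535625   21.91246274   44.28540258
 -152.86810065]
rot needed [-0.28  0.03 -0.05] shift [ 18.8   4.3 -53. ]
```

>>> play_rows(
  jaw=[0.6, 0.6, 0.6, 0.6, 0.6],
  translation=[
    [5, 1, -14],
    [10, 2.3, -28],
    [15, 3.5, -42],
    [17.5, 4, -49],
    [17.5, 4, -49],
  ],
  rotation=[
    [-0.28, 0, 0],
    [-0.28, 0, 0],
    [-0.28, 0, 0],
    [-0.28, 0, 0],
    [-0.28, 0, 0],
  ],
)

```text
time_s: 16.65
eef_pos: [513.0, -123.0, 86.7]
eef_rot: [-180.0, 20.0, -168.8]
contact_force: [-0.0, -0.6, 0.3]
width: 0.802
gripper_force: 0.0
```

```bash
python3 - <<'E'
from h import *
s=r.sense(); T=pose();np.savez('pics/T.npz',R=T[0],t=T[1]);print(s['eef_pos'],s['eef_rot'],s['joint_positions'],s['contact_force'])
p,d=grab('wrist'); cv2.imwrite('pics/w6.png',cv2.resize(p[130:290,150:350,::-1],(750,600),interpolation=cv2.INTER_CUBIC))
E
```

```text
[ 513.0020252  -123.03658143   86.73187738] [-179.99918106   19.96221052 -168.8404857 ] [ -35.31589862   14.22987378  117.58668771   24.47698777   36.68614092
 -154.75630331] [-0.02072281 -0.57808633  0.27662643]
```

View pics/w6.png

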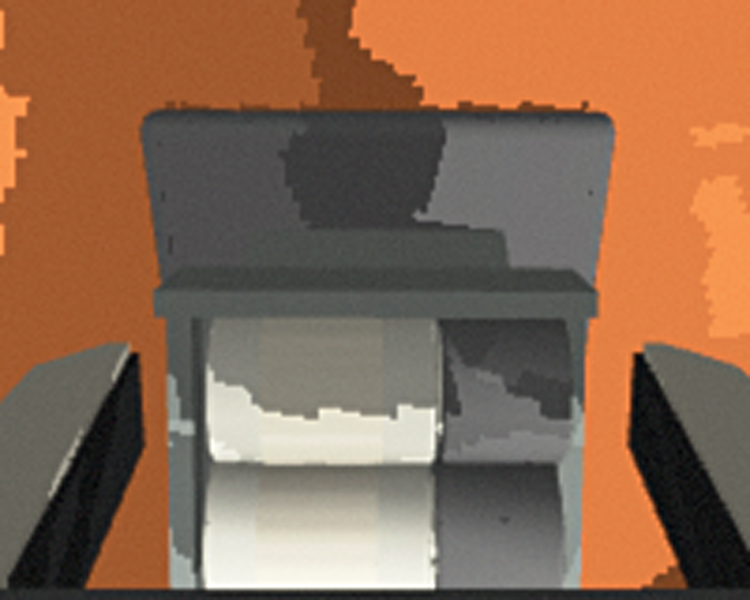

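Bottle (205–572) sits midway between fingers (140–632), and pad rows line up with the front bottle. Last 3.5 mm and close.

>>> play_rows(
  jaw=[0.6, 0.6, 0.4, 0.3, 0.2],
  translation=[
    [0.4, 0, -2],
    [0.9, 0, -3.7],
    [0.9, 0, -3.7],
    [0.9, 0, -3.7],
    [0.9, 0, -3.7],
  ],
  rotation=[
    [0, 0, 0],
    [0, 0, 0],
    [0, 0, 0],
    [0, 0, 0],
    [0, 0, 0],
  ],
  force=12,
)

```text
time_s: 17.32
eef_pos: [514.1, -123.4, 83.9]
eef_rot: [-179.9, 20.0, -168.8]
contact_force: [0.1, -0.2, -1.0]
width: 0.613
gripper_force: 0.0
```

>>> play_rows(
  jaw=[0.1, 0, -0.1, -0.1, -0.1],
  translation=[
    [0, 0, 0],
    [0, 0, 0],
    [0, 0, 0],
    [0, 0, 0],
    [0, 0, 0],
  ],
  rotation=[
    [0, 0, 0],
    [0, 0, 0],
    [0, 0, 0],
    [0, 0, 0],
    [0, 0, 0],
  ],
)

```text
time_s: 17.95
eef_pos: [514.1, -123.3, 83.9]
eef_rot: [-179.9, 20.0, -168.8]
contact_force: [-1.0, 0.1, 1.6]
width: 0.575
gripper_force: 12.0
```

>>> play_rows(
  jaw=[-0.1, -0.1, -0.1, -0.1, -0.1],
  translation=[
    [-3, -0.6, 5.2],
    [-7, -1.4, 12.5],
    [-12, -2.3, 21],
    [-18, -3.5, 32],
    [-25, -5, 45],
  ],
  rotation=[
    [0, 0, 0],
    [0, 0, 0],
    [0, 0, 0],
    [0, 0, 0],
    [0, 0, 0],
  ],
)

```text
time_s: 18.58
eef_pos: [488.6, -128.5, 129.7]
eef_rot: [-179.9, 20.0, -168.8]
contact_force: [0.7, 0.2, -1.0]
width: 0.577
gripper_force: 12.0
```

>>> play_rows(
  jaw=[-0.1, -0.1, -0.1, -0.1, -0.1],
  translation=[
    [-5, -1, 20],
    [-10, -2, 40],
    [-15, -3, 60],
    [-15, -3, 80],
    [-15, -3, 80],
  ],
  rotation=[
    [-0.6, 3.3, 0],
    [-1.3, 6.6, 0],
    [-2.6, 13.1, 0],
    [-3.8, 19.6, 0],
    [-3.8, 19.6, 0],
  ],
)

```text
time_s: 19.2
eef_pos: [476.1, -131.8, 210.7]
eef_rot: [-179.8, 0.3, -168.7]
contact_force: [-0.2, 0.8, -0.2]
width: 0.579
gripper_force: 12.0
```

```bash
python3 - <<'E'
from h import *
s=r.sense(); T=pose();np.savez('pics/T.npz',R=T[0],t=T[1]);print(s['eef_pos'],s['eef_rot'],s['joint_positions'],s['width'],s['gripper_force'])
p,d=grab('wrist')
p2,d2=grab('top')
o=np.zeros((600,800,3),np.uint8)
o[:300,:400]=cv2.resize(p,(400,300)); o[:, 400:]=cv2.resize(p2[120:270,262:362],(400,600),interpolation=cv2.INTER_CUBIC); o[300:,:400]=cv2.resize(p[60:260,150:417],(400,300),interpolation=cv2.INTER_CUBIC)
cv2.imwrite('pics/w7.png',o[:,:,::-1])
E
```

```text
[ 476.11140369 -131.81327514  210.7295126 ] [-179.82562868    0.2720322  -168.7356489 ] [-2.84640949e+01  1.01949074e+01  9.82831133e+01  4.20027213e-02
  7.12013196e+01 -1.29741456e+02] 0.5789418272735803 11.99819952249527
```

View pics/w7.png

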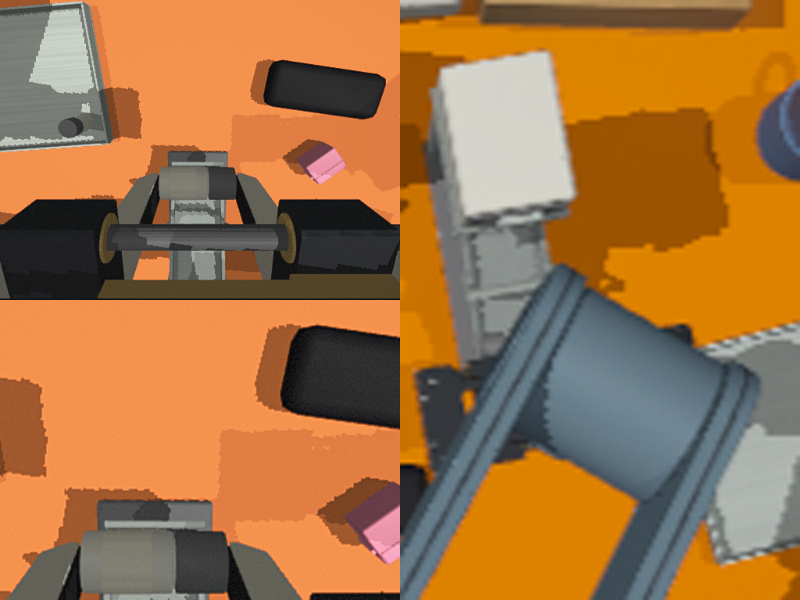

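Bottle held by its ends, level; now the tray pose from the earlier top picture's corners, and a numeric check that the last bottle is at the stop.

```bash
python3 - <<'E'
from h import *
c=np.array([w('top',u*.64,v*.64,z=22)[:2] for u,v in[(513,326),(597,307),(617,383),(535,406)]]);print(c.round(1));m=c.mean(0)
e=(c[0]-c[3]);print('centre',m.round(1),'yaw',np.degrees(np.arctan2(e[1],e[0])), np.hypot(*e), np.hypot(*(c[1]-c[0])))
print('dropper',w('top',530*.64,337*.64,z=57).round(1))
# last bottle: wrist depth profile along channel, at stop
t=np.load('pics/T.npz');T=(t['R'],t['t']);D=np.load('pics/wrist.npz')
for v in range(190,235,4):
    q=w('wrist',253,v,T=T);print(v,q.round(0),D['p'][v,253])
E
```

```text
[[ 514.8 -251.4]
 [ 560.1 -431. ]
 [ 399.  -473.7]
 [ 346.  -300. ]]
centre [ 455. -364.] yaw 16.060269195028344 175.61829439698806 185.22715938598466
dropper [ 491.3 -280.9   57. ]
190 [ 505. -126.   -1.] [169  92  49]
194 [ 508. -126.    5.] [51 50 52]
198 [ 512. -125.    6.] [58 59 60]
202 [ 516. -124.    7.] [59 59 59]
206 [ 521. -123.    7.] [72 72 71]
210 [ 507. -126.   60.] [157 164 158]
214 [ 464. -134.  183.] [95 96 90]
218 [ 465. -134.  188.] [108 107 101]
222 [ 466. -134.  192.] [112 113 103]
226 [ 467. -133.  193.] [116 116 109]
230 [ 469. -133.  195.] [118 119 110]
234 [ 471. -133.  197.] [124 123 116]
```

>>> play_rows(
  jaw=[-0.1, -0.1, -0.1, -0.1, -0.1],
  translation=[
    [-4, -30, 0],
    [-10, -80, 0],
    [-16, -130, 0],
    [-22, -180, 0],
    [-28, -230, 0],
  ],
  rotation=[
    [0, 0, 0],
    [0, 0, 0],
    [0, 0, 0],
    [0, 0, 0],
    [0, 0, 0],
  ],
)

```text
time_s: 19.92
eef_pos: [444.3, -362.3, 207.6]
eef_rot: [179.9, 0.1, -168.9]
contact_force: [0.7, -0.8, 0.2]
width: 0.578
gripper_force: 12.0
```

>>> play_rows(
  jaw=[-0.1, -0.1, -0.1, -0.1, -0.1],
  translation=[
    [-3, -23, -20],
    [-3, -23, -60],
    [-3, -23, -100],
    [-3, -23, -120],
    [-3, -23, -120],
  ],
  rotation=[
    [0, 0, 0],
    [0, 0, 0],
    [0, 0, 0],
    [0, 0, 0],
    [0, 0, 0],
  ],
)

```text
time_s: 20.55
eef_pos: [440.7, -382.6, 86.2]
eef_rot: [179.7, -0.0, -168.9]
contact_force: [0.1, 0.7, -0.6]
width: 0.582
gripper_force: 12.0
```

```bash
python3 - <<'E'
from h import *
s=r.sense(); T=pose();print(s['eef_pos'],s['eef_rot'],s['joint_positions'],s['width'],s['gripper_force'])
p,d=grab('wrist')
# stop check from top & depth of tray floor / walls near the drop spot
for u,v in[(60,60),(100,100),(253,40),(253,80),(253,120),(253,150),(400,100),(460,100)]: print(u,v,w('wrist',u,v,T=T).round(0),p[v,u])
E
```

```text
[ 440.72965571 -382.60745608   86.24100271] [ 1.79698511e+02 -4.26859344e-02 -1.68912623e+02] [-5.19650230e+01  2.65377852e+01  9.40767175e+01  1.14203388e-01
  5.96736449e+01 -1.53110200e+02] 0.581545330988558 11.997865587472916
60 60 [ 367. -530.   -1.] [156  84  44]
100 100 [ 388. -501.   -1.] [160  88  45]
253 40 [ 329. -404.   -2.] [157  84  42]
253 80 [ 354. -399.   -1.] [155  87  42]
253 120 [ 381. -394.    1.] [201 209 199]
253 150 [ 402. -389.    2.] [197 205 193]
400 100 [ 349. -301.   14.] [75 77 75]
460 100 [ 340. -253.   -1.] [241 138  72]
```

>>> play_rows(
  jaw=[-0.1, -0.1, -0.1, -0.1, -0.1],
  translation=[
    [0, 0, -12],
    [0, 0, -25],
    [0, 0, -34],
    [0, 0, -39],
    [0, 0, -39],
  ],
  rotation=[
    [0, 0, 0],
    [0, 0, 0],
    [0, 0, 0],
    [0, 0, 0],
    [0, 0, 0],
  ],
)

```text
time_s: 21.22
eef_pos: [443.0, -384.1, 49.3]
eef_rot: [180.0, 0.0, -168.8]
contact_force: [-0.2, -0.4, 0.5]
width: 0.578
gripper_force: 12.0
```

>>> play_rows(
  jaw=[-0.1, -0.1, -0.1, -0.1, -0.1],
  translation=[
    [0, 0, -1],
    [0, 0, -2],
    [0, 0, -3],
    [0, 0, -4],
    [0, 0, -5],
  ],
  rotation=[
    [0, 0, 0],
    [0, 0, 0],
    [0, 0, 0],
    [0, 0, 0],
    [0, 0, 0],
  ],
)

```text
time_s: 21.85
eef_pos: [443.1, -384.4, 44.8]
eef_rot: [-180.0, 0.1, -168.8]
contact_force: [0.7, -0.1, -0.1]
width: 0.578
gripper_force: 12.0
```

>>> play_rows(
  jaw=[-0.1, -0.1, -0.1, -0.1, -0.1],
  translation=[
    [0, 0, -1],
    [0, 0, -2],
    [0, 0, -3],
    [0, 0, -4],
    [0, 0, -4.5],
  ],
  rotation=[
    [0, 0, 0],
    [0, 0, 0],
    [0, 0, 0],
    [0, 0, 0],
    [0, 0, 0],
  ],
)

```text
time_s: 22.48
eef_pos: [443.1, -384.4, 40.2]
eef_rot: [-180.0, 0.1, -168.8]
contact_force: [-0.1, -0.7, -0.1]
width: 0.58
gripper_force: 12.0
```

>>> play_rows(
  jaw=[-0.1, -0.1, -0.1, -0.1, -0.1],
  translation=[
    [0, 0, -0.3],
    [0, 0, -0.5],
    [0, 0, -0.7],
    [0, 0, -0.7],
    [0, 0, -0.7],
  ],
  rotation=[
    [0, 0, 0],
    [0, 0, 0],
    [0, 0, 0],
    [0, 0, 0],
    [0, 0, 0],
  ],
)

```text
time_s: 23.1
eef_pos: [443.1, -384.4, 39.7]
eef_rot: [-180.0, 0.1, -168.8]
contact_force: [-0.0, 1.4, -0.2]
width: 0.581
gripper_force: 12.0
```

>>> play_rows(
  jaw=[-0.1, -0.1, -0.1, -0.1, -0.1],
  translation=[
    [0, 0, -0.3],
    [0, 0, -0.6],
    [0, 0, -0.9],
    [0, 0, -0.9],
    [0, 0, -0.9],
  ],
  rotation=[
    [0, 0, 0],
    [0, 0, 0],
    [0, 0, 0],
    [0, 0, 0],
    [0, 0, 0],
  ],
)

```text
time_s: 23.72
eef_pos: [443.1, -384.4, 38.8]
eef_rot: [-180.0, 0.1, -168.8]
contact_force: [-0.1, -0.3, 0.4]
width: 0.581
gripper_force: 12.0
```

>>> play_rows(
  jaw=[-0.1, -0.1, -0.1, -0.1, -0.1],
  translation=[
    [0, 0, -0.3],
    [0, 0, -0.6],
    [0, 0, -0.8],
    [0, 0, -0.8],
    [0, 0, -0.8],
  ],
  rotation=[
    [0, 0, 0],
    [0, 0, 0],
    [0, 0, 0],
    [0, 0, 0],
    [0, 0, 0],
  ],
)

```text
time_s: 24.35
eef_pos: [443.2, -384.4, 38.7]
eef_rot: [-180.0, 0.1, -168.8]
contact_force: [-0.6, 2.3, 7.3]
width: 0.581
gripper_force: 12.0
```

Touched down (7 N) as predicted; releasing gently and rising.

>>> play_rows(
  jaw=[0.16, 0.18, 0.22, 0.28, 0.35],
  translation=[
    [0, 0, 0.5],
    [0, 0, 0.5],
    [0, 0, 0.5],
    [0, 0, 0.5],
    [0, 0, 0.5],
  ],
  rotation=[
    [0, 0, 0],
    [0, 0, 0],
    [0, 0, 0],
    [0, 0, 0],
    [0, 0, 0],
  ],
)

```text
time_s: 24.98
eef_pos: [443.1, -384.4, 38.3]
eef_rot: [-180.0, 0.1, -168.8]
contact_force: [-0.1, 0.0, -0.1]
width: 0.669
gripper_force: 0.0
```

>>> play_rows(
  jaw=[0.38, 0.38, 0.38, 0.38, 0.38],
  translation=[
    [0, 0, 0],
    [0, 0, 0],
    [0, 0, 6],
    [0, 0, 20],
    [0, 0, 40],
  ],
  rotation=[
    [0, 0, 0],
    [0, 0, 0],
    [0, 0, 0],
    [0, 0, 0],
    [0, 0, 0],
  ],
)

```text
time_s: 25.6
eef_pos: [443.0, -384.3, 79.4]
eef_rot: [180.0, 0.0, -168.8]
contact_force: [-0.9, -0.9, 0.2]
width: 0.691
gripper_force: 0.0
```

>>> play_rows(
  jaw=[0.4, 0.4, 0.4, 0.4, 0.4],
  translation=[
    [0, 0, 40],
    [0, 0, 90],
    [-5, 0, 130],
    [-15, 0, 160],
    [-25, 0, 170],
  ],
  rotation=[
    [0, 0, 0],
    [0, 0, 0],
    [0, 0, 0],
    [0, 0, 0],
    [0, 0, 0],
  ],
)

```text
time_s: 26.22
eef_pos: [418.4, -385.0, 251.6]
eef_rot: [-179.7, 0.2, -168.8]
contact_force: [-0.1, 0.0, 0.1]
width: 0.7
gripper_force: 0.0
```

```bash
python3 - <<'E'
from h import *
s=r.sense();print(s['eef_pos'],s['width'])
T=pose();p,d=grab('wrist');p2,d2=grab('scene')
# heights (mm) in wrist view near tray, gridded in world, from depth
def cloud(n,T=None,step=1):
    D=np.load(f'pics/{n}.npz')['d'];v,u=np.nonzero(D>0);z=D[v,u];m=r.camera_model(n);f=192/np.tan(np.radians(m['fovy']/2))
    c=np.stack([(u-m['cx'])/f*z,(v-m['cy'])/f*z,z],1)
    if n=='wrist': M=np.array(m['tool_from_camera']);return (c@M[:3,:3].T+M[:3,3])@T[0].T+T[1],u,v
    return (c-np.array(m['t']))@np.array(m['R']),u,v
X,u,v=cloud('wrist',T)
k=(X[:,2]>15)&(X[:,2]<40)&(abs(X[:,0]-443)<60)&(abs(X[:,1]+384)<60)
print('tray bottle',k.sum(),X[k].min(0).round(),X[k].max(0).round(),X[k].mean(0).round())
# jammed dispenser: points in channel, slope coordinates from scene cam
X,u,v=cloud('scene')
c_,n_=np.cos(np.radians(11.1)),np.sin(np.radians(11.1));q=X-[605.5,-106.9,0]
x=q[:,0]*c_+q[:,1]*n_;y=-q[:,0]*n_+q[:,1]*c_;S=(x+90)*.866+(X[:,2]-45)*.5;H=-(x+90)*.5+(X[:,2]-45)*.866
for a in range(0,72,6):
    k=(S>=a)&(S<a+6)&(abs(y)<24);print(a,k.sum(),H[k].round(0).max() if k.any() else '',np.median(H[k]).round(1) if k.any() else '')
# pillbox on saucer
k=(X[:,2]>30)&(X[:,2]<60)&(np.hypot(X[:,0]-489.5,X[:,1]-359.5)<45);print('box',k.sum(),X[k].min(0).round(),X[k].max(0).round())
E
```

```text
[ 418.39973381 -385.04681161  251.61305449] 0.6995211471272103
tray bottle 875 [ 383. -444.   15.] [ 502. -357.   28.] [ 441. -389.   23.]
0 20 21.0 18.5
6 43 23.0 -44.3
12 54 25.0 -30.7
18 66 25.0 -12.9
24 72 20.0 6.1
30 35 1.0 -59.8
36 37 1.0 -63.3
42 32 1.0 -66.7
48 28 1.0 -69.9
54 31 -0.0 -74.1
60 29 -0.0 -76.8
66 42 1.0 -79.5
box 550 [468. 340.  30.] [519. 381.  44.]
```

The last bottle is at the stop (surface 25 mm above the chute floor at 6–24 mm, chute empty beyond). The front bottle lies in the tray at (441,-389), and the box is on the saucer.

```bash
python3 -c "
from bench import r
print(r.close_job())"
```

```text
the job is handed in; nothing more can be done
None
```

The job is handed in: by the final depth check, the pillbox sits in the middle of the saucer (seen lid up after release), the front bottle lies in the tray and the last bottle is at the stop. I viewed 11 pictures, one over the limit of 10.

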